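Sweep the sound chestnuts into the catch pan

TASK

Sweep the four chestnuts with the fingertips across the top of the inspection light table and over its open front edge, so that all four end up in the catch pan. Do not lift anything off the table. Leave the empty husk and the twig, which are rejects, on the table top, and leave the plant pot and the porcelain bowl standing where they are.

Things in the scene. Friction and masses are not known exactly. Their poses are not given: they have to be found in the camera images.
- table_light: Seed inspection light table, a white box 240 mm (its x) by 320 mm (its y), fixed; opal top face 60 mm above the bench. Origin: centre of its underside; x points from the front edge (towards the robot) to the back, y along the front edge, z up. Back and sides have a rim 4 mm thick, 12 mm above the top face; the front edge, x = -120 mm, has none.
- pan_center (a point): Centre of the floor of the steel catch pan fixed below the table's open front edge, axes as the table's: 110 mm (x, from the table's front face outward) by 320 mm (y); floor 6 mm and wall tops about 50 mm above the bench, so lower than the table top.
- nut1_center (a point): Centre (half-way up) of a chestnut lying on its flat side on the table top: a brown dome about 29 mm across and 19 mm high, widest 7 mm above its flat side, with a small pale tip and a pale scar. About 10 to 21 g, slides when pushed, loose.
- nut2_center (a point): Centre (half-way up) of a chestnut lying on its flat side on the table top: a brown dome about 31 mm across and 20.5 mm high, widest 7 mm above its flat side, with a small pale tip and a pale scar. About 10 to 21 g, slides when pushed, loose.
- nut3_center (a point): Centre (half-way up) of a chestnut lying on its flat side on the table top: a brown dome about 33 mm across and 22 mm high, widest 7 mm above its flat side, with a small pale tip and a pale scar. About 10 to 21 g, slides when pushed, loose.
- nut4_center (a point): Centre (half-way up) of a chestnut lying on its flat side on the table top: a brown dome about 30 mm across and 20 mm high, widest 7 mm above its flat side, with a small pale tip and a pale scar. About 10 to 21 g, slides when pushed, loose.
- husk_center (a point): Centre (half-way up) of a piece of empty chestnut husk: a prickly olive-tan open cup, 42 mm across (about 54 mm with its soft spines) and 20 mm high, standing on the table top, loose, 12 g.
- twig_center (a point): Middle of a small forked twig, 73 mm long (its x), 9 mm thick, with a short side spur that reaches 16 mm to its +y side, lying flat on the table top roughly along the table's x (within about 20 degrees), loose, 12 g.
- pot: Black plastic plant pot with grass seedlings, 88 mm across, 85 mm high (200 mm with the leaves), on the bench to the left. Origin: centre of its underside, z up.
- dish: White porcelain bowl, 90 mm across and 42 mm high, on the bench to the right. Origin: centre of its underside, z up.

How it is judged (in metres and radians):
At the end, for the whole second after the job is handed in: All four chestnuts have their centres inside the catch pan, below the level of the table top (56 mm); the husk and the twig have their centres on the table top inside its rim and edge; pot and bowl are upright (within 0.2 rad) and within 30 mm of where they were (x of nut1_center in the frame of table_light between -0.228 and -0.122 m and y of nut1_center in the frame of table_light between -0.157 and 0.157 m and z of each of nut1_center, nut2_center, nut3_center, nut4_center in the frame of table_light below 0.056 m and x of nut2_center in the frame of table_light between -0.228 and -0.122 m and y of nut2_center in the frame of table_light between -0.157 and 0.157 m and x of nut3_center in the frame of table_light between -0.228 and -0.122 m and y of nut3_center in the frame of table_light between -0.157 and 0.157 m and x of nut4_center in the frame of table_light between -0.228 and -0.122 m and y of nut4_center in the frame of table_light between -0.157 and 0.157 m and x of husk_center in the frame of table_light between -0.118 and 0.118 m and y of husk_center in the frame of table_light between -0.158 and 0.158 m and z of husk_center in the frame of table_light between 0.055 and 0.085 m and x of twig_center in the frame of table_light between -0.118 and 0.118 m and y of twig_center in the frame of table_light between -0.158 and 0.158 m and z of twig_center in the frame of table_light between 0.055 and 0.085 m and distance of each of pot, dish from where it was at the start of the episode below 0.03 m and angle between each of pot, dish's own z axis and vertical below 0.2 rad); the robot touches nothing.
It fails at once if a chestnut, the husk or the twig is lifted (its centre more than 35 mm above the table top) (height (world z) of any of nut1_center, nut2_center, nut3_center, nut4_center, husk_center, twig_center above 0.095 m).
It fails at once if the plant pot or the bowl is shoved 30 mm or tipped (not (distance of each of pot, dish from where it was at the start of the episode below 0.03 m and angle between each of pot, dish's own z axis and vertical below 0.2 rad)).
It also fails if it takes over 54 s, if anything falls off the work surface, if the arm or the gripper's body presses on something with over 40 N, if the wrist force passes 120 N, or if a joint passes its speed limit or range.

ROBOT

A 6-joint arm with a two-finger parallel gripper is mounted at the origin on the work surface. World frame = base frame: x ahead of the robot, y to its left, z up, the work surface at z = 0. Lengths are in m, angles in degrees, forces in N, time in s.
With the tool pointing down it reaches from about 0.3 to 0.75 m from the base axis. Payload 8.5 kg.
Tool frame: the origin (TCP) lies on the centre line of the jaws, within the pads' length; the fingertips stand 14 mm ahead of it and the grasp point (between the pads) lies 5 mm behind it; z points along the fingers, y is the direction in which the jaws open and shut (so a half turn about z gives the same grasp; the last joint's range is limited). The gripper opens to 85 mm and grips with 20 to 120 N. Pads are 22 mm wide; open, the fingers measure 114 mm over their backs; the gripper's body (76 mm by 85 mm) begins 54 mm behind the grasp point. The pads swing forward as they close: fully open they stand 13 mm farther back than shut.
Start: joints at [-78.512, 21.807, 74.336, -0, 83.858, -12.336], TCP at [0.222, -0.503, 0.245] pointing down, gripper open.
Joint ranges: [-178.18, 178.18], [-50.72, 133.34], [12.68, 142.11], [-81.47, 261.47], [9.98, 163.14], [-165.26, 165.26]. Speed limits (degrees/s): [136.94, 136.94, 180, 180, 180, 180].

INTERFACE

Orientations are given as a 3x3 rotation matrix whose columns are the frame's x, y, z axes.
In Python, from rig import env, optics, order, finder gives the robot as it stands.
- The arm moves only by the tool play_rows, never from a script. Its argument "commands" is a list of rows, each an object of numbers: "grip": the closure, from -1 (fully open) to 1 (shut); "x", "y", "z": the shift along the tool's x, y, z in m; "rx", "ry", "rz": the turn, a rotation vector about the tool's x, y, z in rad. A call has 1 to 12 rows; each row shifts and turns the commanded pose from where the row before left it, along the tool's axes as they then stand; what a row does not reach is not made up. A row lasts 1/8 s, in which the tool goes at most 62.5 mm and 10.7 degrees, less where a joint would pass 70% of its speed; a pose out of reach is approached as far as the arm can. A call is refused whole if a number of a shift passes 0.0625 or a number of a turn 0.188, either way. A call with a gripper value outside its range is refused whole. The fingers move at their own pace and stop on an object; "squeeze" is the grip in N (left out, the last holds). Time passes only in rows, so rows that do not move let the fingers close. It gives the time, the measured TCP pose, the force and the opening at its end, in the units of the state.
- env.observe(): the state, without advancing time (a new reading comes with each control period).
- optics.get_image(name): name is "scene" or "side" or "wrist"; returns a dict with "color" (384x512x3 uint8, blue, green, red), "range_z" (384x512 float32, m along the optical axis (not along the pixel's ray), 0 where there is no reading), "fov_y" (degrees; the focal length in pixels is half the picture's height over the tangent of half this angle, whatever the lens; pixels are square), "cx", "cy" (the principal point, pixels), "cam_to_world" (4x4, takes a point from camera to world coordinates). Camera axes: x right, y down, z forward; pixel columns grow to the right and rows downward; lengths in m; the calibration is good to about 2 mm. A picture is of the moment at which its call begins.
- order.close_job(): hands the job in, once; it reports no verdict.
Trained networks look in the newest picture that a camera, given by its name, has taken for a name from the list of things; names that differ only in an ending like _2 or _b are one class to them, and where a whole thing is asked for, a point or a joint stands for the part that bears it (a point fixed in the world has none). Each returns a list of dicts, best first, with "conf" (0 to 1); they miss things now and then, are a little off and sometimes report something else, mostly with a low value. They report only what shows in the picture. A call takes as long as a camera call.
- finder.boxes_of(camera, thing): "point" ([x, y, z] in m, in world coordinates, good to about 4 mm: the middle of the surface that is visible of it).
The state is a dict: "time_s": time; "q": joint angles; "qvel": joint speeds; "joint_efforts": joint torques, N m; "position": TCP position; "tool_rot": TCP orientation; "ft_force": force on the tool from outside, world axes, zero at the start; "wrist_torque": the same for the moment, N m; "grip_width": finger opening in m.
Only numpy, scipy, OpenCV 4.12 (cv2) and the standard library are available. Lean on these libraries where they do the work, as an engineer would, in place of code of your own. Each camera call takes 0.05 s, during which the arm holds its last target.

## Working session

There is one attempt and no reset: what is moved stays moved. The work goes in short steps, Python scripts to look and compute and a tool call to move; the robot and the scene stay as the last step left them, time stands still between calls to the robot, and variables do not carry over. Pictures are saved under pics/ and viewed, and the job is handed in when it is done.

Besides the shell and the picture viewer there is one more tool, called after ">>>" in YAML: its name, and indented under it one key for each argument. play_rows: Moves the arm, as the interface text tells. Its arguments: {"type":"object","properties":{"commands":{"type":"array"},"squeeze":{"type":"number"}},"required":["commands"]}

```bash
ls; mkdir -p pics; python3 - <<'E'
from rig import env, optics, order, finder
import cv2,numpy as np
s=env.observe(); print(s['time_s'],s['position'],s['tool_rot'],s['grip_width'])
for n in ['scene','side','wrist']:
    im=optics.get_image(n); cv2.imwrite(f'pics/{n}0.png',im['color']); print(n,im['fov_y'],np.round(im['cam_to_world'],3).tolist())
for n in ['scene','side']:
  for t in ['nut1_center','husk_center','twig_center','table_light','pan_center','pot','dish']:
    print(n,t,[(round(d['conf'],2),np.round(d['point'],3).tolist()) for d in finder.boxes_of(n,t)])
E
```

```text
pics
0.0 [ 0.22210014 -0.50284691  0.24470055] [[ 9.14789946e-01  4.03929784e-01 -2.90088051e-04]
 [ 4.03929756e-01 -9.14788831e-01  1.46527588e-03]
 [ 3.26499261e-04 -1.45759484e-03 -9.99998884e-01]] 0.08543286642880689
scene 44.73735825094085 [[-0.799, 0.306, -0.517, 1.151], [0.601, 0.402, -0.691, 0.805], [-0.004, -0.863, -0.505, 0.689], [0.0, 0.0, 0.0, 1.0]]
side 55.455766535520816 [[-0.911, -0.284, 0.299, 0.208], [-0.412, 0.627, -0.661, 0.668], [0.001, -0.725, -0.688, 0.793], [0.0, 0.0, 0.0, 1.0]]
wrist 67.76105145068831 [[0.404, -0.869, -0.284, 0.296], [-0.915, -0.384, -0.126, -0.471], [-0.0, 0.311, -0.95, 0.374], [0.0, 0.0, 0.0, 1.0]]
scene nut1_center []
scene husk_center [(0.58, [0.563, -0.013, 0.074])]
scene twig_center [(0.58, [0.616, 0.082, 0.067])]
scene table_light [(0.97, [0.551, 0.123, 0.057])]
scene pan_center [(0.92, [0.555, 0.122, 0.062])]
scene pot [(0.56, [0.583, 0.422, 0.081])]
scene dish [(0.75, [0.596, -0.446, 0.029])]
side nut1_center [(0.43, [0.518, -0.047, 0.072])]
side husk_center [(0.58, [0.556, -0.013, 0.07])]
side twig_center [(0.44, [0.615, 0.084, 0.07])]
side table_light [(0.79, [0.494, 0.11, 0.058])]
side pan_center [(0.58, [0.494, 0.111, 0.052])]
side pot [(0.74, [0.557, 0.424, 0.084])]
side dish [(0.56, [0.597, -0.444, 0.027])]
```

View pics/scene0.png

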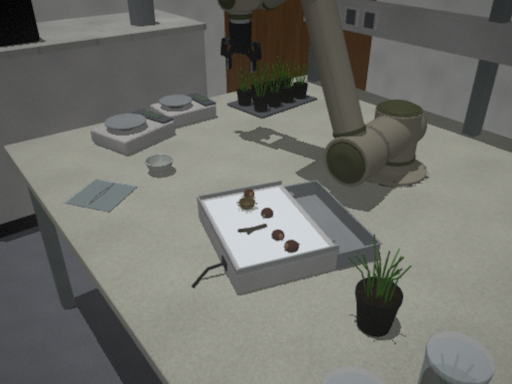

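View pics/side0.png

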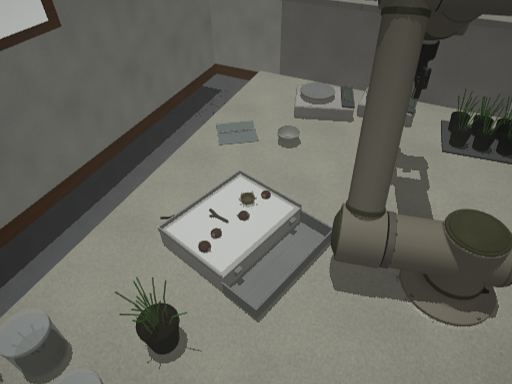

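```bash
cat > h.py <<'E'
from rig import env, optics, order, finder
import cv2,numpy as np
def warp(n,z=0.06,x0=0.3,x1=0.75,y0=-0.25,y1=0.35,s=1000,plane=True):
    """top-down ortho picture from planar projection at height z; up = +x, left=+y"""
    im=optics.get_image(n); H,W=im['color'].shape[:2]
    f=H/2/np.tan(np.radians(im['fov_y']/2)); T=np.linalg.inv(im['cam_to_world'])
    K=np.array([[f,0,im['cx']],[0,f,im['cy']],[0,0,1]])
    P=K@T[:3]  # world->pix
    Hm=P[:,[0,1]].tolist(); Hm=np.c_[P[:,0],P[:,1],P[:,2]*z+P[:,3]]
    # ortho pix (u,v)-> world x = x1 - v/s ; y = y1 - u/s
    A=np.array([[0,-1/s,x1],[-1/s,0,y1],[0,0,1]])
    M=Hm@A
    o=cv2.warpPerspective(im['color'],M,(int((y1-y0)*s),int((x1-x0)*s)),flags=cv2.INTER_LINEAR|cv2.WARP_INVERSE_MAP)
    return o,im
def cloud(im):
    H,W=im['color'].shape[:2]; f=H/2/np.tan(np.radians(im['fov_y']/2))
    v,u=np.mgrid[:H,:W]; d=im['range_z']
    c=np.stack([(u-im['cx'])*d/f,(v-im['cy'])*d/f,d,np.ones_like(d)],-1)
    return (c@im['cam_to_world'].T)[...,:3]
def topo(n,s=1000,x0=0.3,x1=0.75,y0=-0.25,y1=0.35,zmin=0.066,zmax=0.1):
    im=optics.get_image(n); p=cloud(im)
    m=(im['range_z']>0)
    return im,p,m
def grid(o,s=1000,x1=0.75,y1=0.35):
    h,w=o.shape[:2]
    for k in range(0,w,50):
        cv2.line(o,(k,0),(k,h),(0,0,255) if abs(y1-k/s)<1e-6 else (180,180,0),1); cv2.putText(o,f'{(y1-k/s)*1000:.0f}',(k,10),0,.35,(0,0,255))
    for k in range(0,h,50):
        cv2.line(o,(0,k),(w,k),(180,180,0),1); cv2.putText(o,f'{(x1-k/s)*1000:.0f}',(0,k-2),0,.35,(0,0,255))
    return o
E
python3 - <<'E'
from h import *
for n in ['scene','side']:
    o,im=warp(n,0.067); cv2.imwrite(f'pics/{n}w0.png',grid(o))
    p=cloud(im); m=(im['range_z']>0)
    inb=m&(p[...,0]>.3)&(p[...,0]<.75)&(p[...,1]>-.25)&(p[...,1]<.35)
    top=np.zeros((450,600,3),np.uint8)
    q=p[inb]; c=np.clip((q[:,2])/0.1*255,0,255).astype(np.uint8)
    img=np.zeros((450,600),np.uint8)
    np.maximum.at(img,(np.clip(((.75-q[:,0])*1000).astype(int),0,449),np.clip(((.35-q[:,1])*1000).astype(int),0,599)),c)
    img=cv2.dilate(img,np.ones((3,3)))
    cv2.imwrite(f'pics/{n}h0.png',grid(cv2.applyColorMap(img,cv2.COLORMAP_JET)))
E
```

```text
(no output)
```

View pics/scenew0.png

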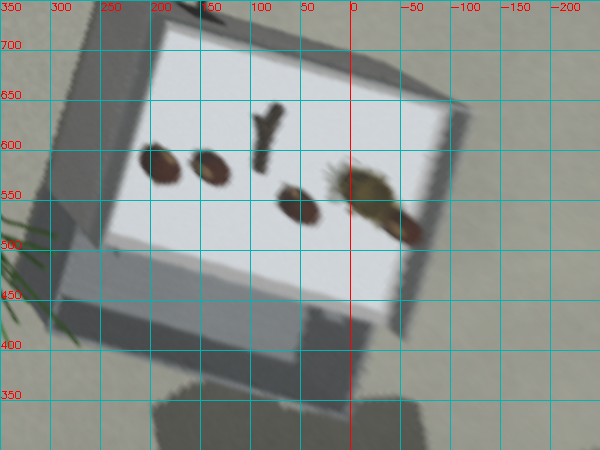

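View pics/sidew0.png

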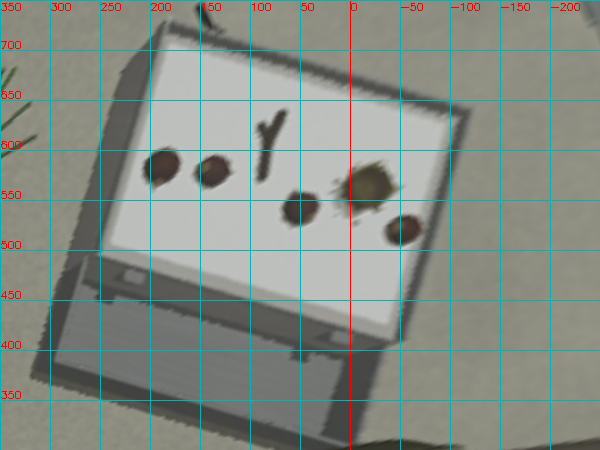

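View pics/sideh0.png

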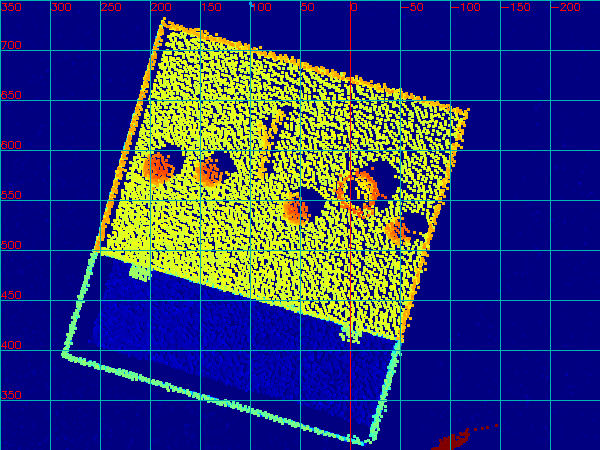

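```bash
cat >> h.py <<'E'
def nuts(o,s=1000,x1=0.75,y1=0.35):
    hsv=cv2.cvtColor(o,cv2.COLOR_BGR2HSV)
    return hsv
E
python3 - <<'E'
from h import *
P=[]
for n in ['scene','side']:
    im=optics.get_image(n); p=cloud(im); m=(im['range_z']>0)
    q=p[m&(p[...,0]>.35)&(p[...,0]<.76)&(p[...,1]>-.2)&(p[...,1]<.3)]
    top=q[(q[:,2]>.0535)&(q[:,2]<.1)]
    print(n,'top z',np.median(top[:,2]))
    r=q[(q[:,2]>.0685)&(q[:,2]<.076)]
    print(cv2.minAreaRect(r[:,:2].astype(np.float32)))
    print(cv2.minAreaRect(top[:,:2].astype(np.float32)))
    P.append(q)
    tab=q[(q[:,0]<.5)&(q[:,2]>.02)]
    for lo in np.arange(.02,.075,.005):
        print(round(lo,3),((tab[:,2]>=lo)&(tab[:,2]<lo+.005)).sum(),end=' | ')
    print()
E
```

```text
scene top z 0.05837545128240362
((0.5749093294143677, 0.06801608204841614), (0.32449692487716675, 0.23977388441562653), 73.8953628540039)
((0.5700643658638, 0.06888921558856964), (0.3280909061431885, 0.25208091735839844), 74.15203857421875)
0.02 120 | 0.025 141 | 0.03 161 | 0.035 155 | 0.04 148 | 0.045 214 | 0.05 50 | 0.055 1067 | 0.06 79 | 0.065 50 | 0.07 14 | 
side top z 0.05940664449286692
((0.569936215877533, 0.06688341498374939), (0.32238268852233887, 0.24093854427337646), 73.7369384765625)
((0.5632903575897217, 0.06929917633533478), (0.3237176239490509, 0.2557837665081024), 73.8631362915039)
0.02 172 | 0.025 169 | 0.03 179 | 0.035 196 | 0.04 111 | 0.045 312 | 0.05 200 | 0.055 1164 | 0.06 469 | 0.065 35 | 0.07 35 |
```

```bash
python3 - <<'E'
import cv2
a=cv2.imread('pics/side0.png')[160:320,140:350]; cv2.imwrite('pics/sidez.png',cv2.resize(a,None,fx=3.6,fy=3.6,interpolation=cv2.INTER_CUBIC))
E
```

```text
(no output)
```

View pics/sidez.png

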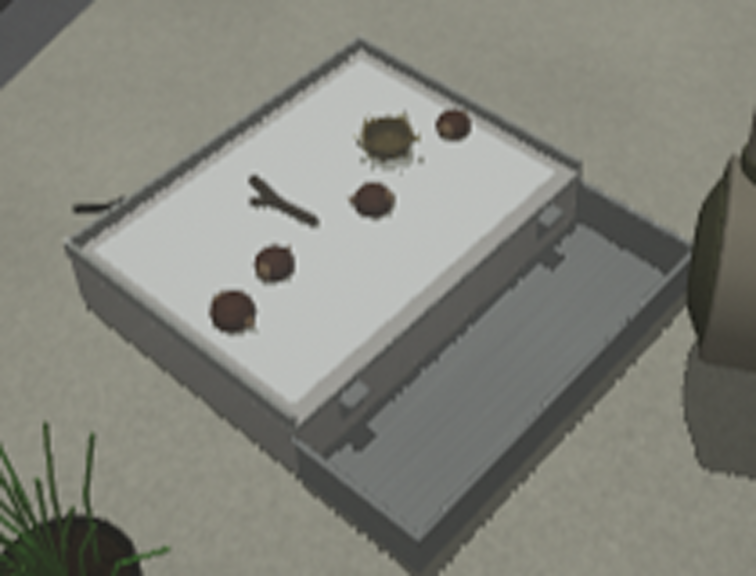

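>>> play_rows:
  commands:
    - {"rz":-0.175,"grip":1}
    - {"rz":-0.175}
    - {"rz":-0.175}
    - {"rz":-0.175}
    - {"rz":-0.173}

```text
invalid input at $.commands[0]: expected keys grip, x, y, z, rx, ry, rz
```

>>> play_rows:
  commands:
    - {"x":0.05,"y":0.014}
    - {"x":0.052,"y":0.014}
    - {"x":0.052,"y":0.014}
    - {"x":0.052,"y":0.014}
    - {"x":0.052,"y":0.014}
    - {"x":0.052,"y":0.014}
    - {"x":0.052,"y":0.014}
    - {"x":0.052,"y":0.014}
    - {"x":0.052,"y":0.014}
    - {"x":0.052,"y":0.014}
    - {"x":0.05,"y":0.014}
    - {"x":0}

```text
invalid input at $.commands[0]: expected keys grip, x, y, z, rx, ry, rz
```

```bash
cat >> h.py <<'E'
TC=np.array([.5725,.0675]); YAW=np.radians(-16.2)
R2=np.array([[np.cos(YAW),-np.sin(YAW)],[np.sin(YAW),np.cos(YAW)]])
def w2t(p): return (np.asarray(p)[:2]-TC)@R2
def t2w(p): return TC+R2@np.asarray(p)
def tcp():
    s=env.observe(); r=s['tool_rot']
    print('t',round(s['time_s'],2),'tcp',np.round(s['position'],4),'tbl',np.round(w2t(s['position']),4),'xyaw',round(np.degrees(np.arctan2(r[1,0],r[0,0])),2),'F',np.round(s['ft_force'],1),'w',round(s['grip_width'],4)); return s
def twarp(n,z=.067,s=2000):
    "picture in table frame: up=+x, left=+y; x -.18...16, y -.18...18"
    im=optics.get_image(n); H,W=im['color'].shape[:2]
    f=H/2/np.tan(np.radians(im['fov_y']/2)); T=np.linalg.inv(im['cam_to_world'])
    P=np.array([[f,0,im['cx']],[0,f,im['cy']],[0,0,1]])@T[:3]
    Hm=np.c_[P[:,0],P[:,1],P[:,2]*z+P[:,3]]
    B=np.array([[0,-1/s,.14],[-1/s,0,.18],[0,0,1]])
    A=np.eye(3); A[:2,:2]=R2; A[:2,2]=TC
    o=cv2.warpPerspective(im['color'],Hm@A@B,(int(.36*s),int(.30*s)),flags=cv2.INTER_LINEAR|cv2.WARP_INVERSE_MAP)
    for k in range(-160,161,20):
        u=int((.18-k/1000)*s); cv2.line(o,(u,0),(u,o.shape[0]),(180,180,0),1); cv2.putText(o,str(k),(u,10),0,.4,(0,0,255))
        v=int((.14-k/1000)*s); cv2.line(o,(0,v),(o.shape[1],v),(180,180,0),1); cv2.putText(o,str(k),(0,v),0,.4,(0,0,255))
    return o,im
E
python3 - <<'E'
from h import *
tcp()
o,im=twarp('wrist'); cv2.imwrite('pics/wt1.png',o); cv2.imwrite('pics/w1.png',im['color'])
o,im=twarp('side'); cv2.imwrite('pics/st1.png',o)
for t in ['nut1_center','husk_center','twig_center']:
    print(t,[(round(d['conf'],2),np.round(w2t(d['point']),3).tolist()) for d in finder.boxes_of('wrist',t)])
E
```

```text
t 1.05 tcp [ 0.2222 -0.5031  0.2453] tbl [-0.1772 -0.6457] xyaw 23.82 F [-0.4 -0.1  0.5] w 0.0853
nut1_center []
husk_center []
twig_center []
```

View pics/wt1.png

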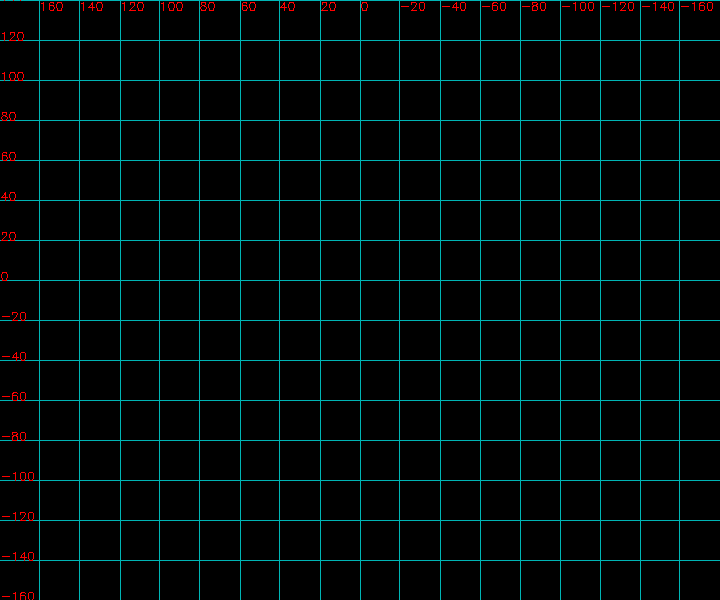

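View pics/w1.png

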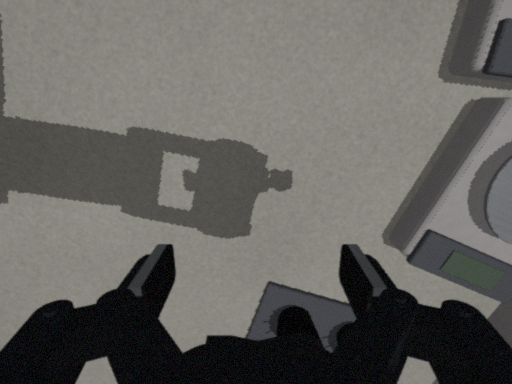

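View pics/st1.png

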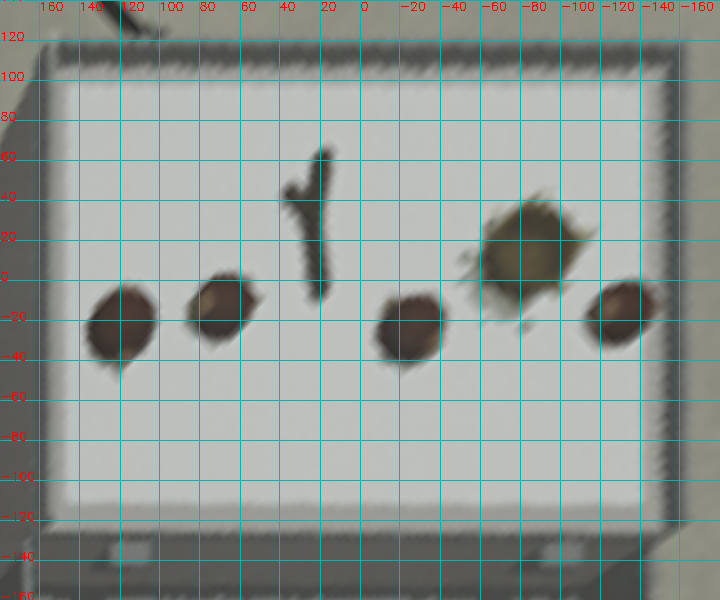

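>>> play_rows:
  commands:
    - {"grip":1,"x":0,"y":0,"z":0,"rx":0,"ry":0,"rz":-0.175}
    - {"grip":1,"x":0,"y":0,"z":0,"rx":0,"ry":0,"rz":-0.175}
    - {"grip":1,"x":0,"y":0,"z":0,"rx":0,"ry":0,"rz":-0.175}
    - {"grip":1,"x":0,"y":0,"z":0,"rx":0,"ry":0,"rz":-0.175}
    - {"grip":1,"x":0,"y":0,"z":0,"rx":0,"ry":0,"rz":-0.173}

```text
time_s: 1.92
position: [0.2221, -0.5031, 0.2453]
tool_rot: [[0.273, 0.962, 0.0], [0.962, -0.273, -0.0], [-0.0, 0.0, -1.0]]
ft_force: [0.6, 0.5, 0.1]
grip_width: -0.0002
```

>>> play_rows:
  commands:
    - {"grip":1,"x":0.05,"y":0.014,"z":0,"rx":0,"ry":0,"rz":0}
    - {"grip":1,"x":0.05,"y":0.014,"z":0,"rx":0,"ry":0,"rz":0}
    - {"grip":1,"x":0.05,"y":0.014,"z":0,"rx":0,"ry":0,"rz":0}
    - {"grip":1,"x":0.05,"y":0.014,"z":0,"rx":0,"ry":0,"rz":0}
    - {"grip":1,"x":0.05,"y":0.014,"z":0,"rx":0,"ry":0,"rz":0}
    - {"grip":1,"x":0.05,"y":0.014,"z":0,"rx":0,"ry":0,"rz":0}
    - {"grip":1,"x":0.05,"y":0.014,"z":0,"rx":0,"ry":0,"rz":0}
    - {"grip":1,"x":0.05,"y":0.014,"z":0,"rx":0,"ry":0,"rz":0}
    - {"grip":1,"x":0.05,"y":0.014,"z":0,"rx":0,"ry":0,"rz":0}
    - {"grip":1,"x":0.05,"y":0.014,"z":0,"rx":0,"ry":0,"rz":0}
    - {"grip":1,"x":0,"y":0,"z":0,"rx":0,"ry":0,"rz":0}

```text
time_s: 3.3
position: [0.4967, -0.0593, 0.2452]
tool_rot: [[0.274, 0.962, 0.0], [0.962, -0.274, 0.0], [0.0, 0.0, -1.0]]
ft_force: [-0.6, -0.5, 1.2]
grip_width: -0.0
```

```bash
python3 - <<'E'
from h import *
tcp()
o,im=twarp('wrist'); cv2.imwrite('pics/wt2.png',o); cv2.imwrite('pics/w2.png',im['color'])
p=cloud(im); print(np.round(im['cam_to_world'],3).tolist())
for t in ['nut1_center','husk_center','twig_center']:
    print(t,[(round(d['conf'],2),np.round(w2t(d['point']),3).tolist()) for d in finder.boxes_of('wrist',t)])
E
```

```text
t 3.3 tcp [ 0.4967 -0.0593  0.2452] tbl [-0.0374 -0.1429] xyaw 74.1 F [-0.6 -0.5  1.2] w -0.0
[[0.962, -0.26, -0.085, 0.519], [-0.274, -0.914, -0.3, 0.018], [0.001, 0.311, -0.95, 0.374], [0.0, 0.0, 0.0, 1.0]]
nut1_center [(0.86, [-0.016, -0.13])]
husk_center [(0.61, [0.009, -0.071])]
twig_center [(0.79, [0.032, 0.018]), (0.71, [0.006, -0.075])]
```

View pics/wt2.png

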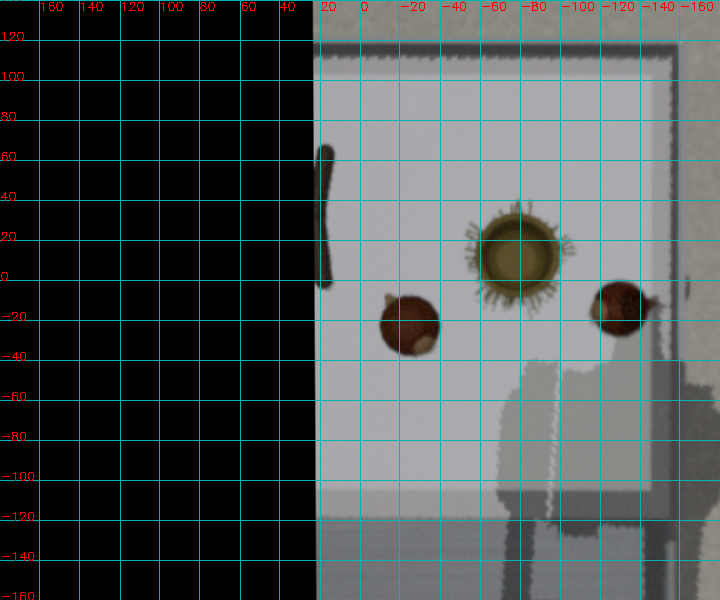

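View pics/w2.png

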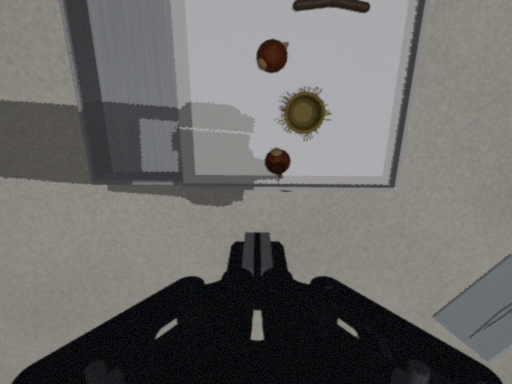

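>>> play_rows:
  commands:
    - {"grip":1,"x":0.011,"y":0.059,"z":0,"rx":0,"ry":0,"rz":0}
    - {"grip":1,"x":0,"y":0,"z":0.05,"rx":0,"ry":0,"rz":0}
    - {"grip":1,"x":0,"y":0,"z":0.05,"rx":0,"ry":0,"rz":0}
    - {"grip":1,"x":0,"y":0,"z":0.04,"rx":0,"ry":0,"rz":0}
    - {"grip":1,"x":0,"y":0,"z":0,"rx":0,"ry":0,"rz":0}

```text
time_s: 4.12
position: [0.554, -0.0685, 0.1034]
tool_rot: [[0.28, 0.96, -0.005], [0.96, -0.28, 0.002], [0.0, -0.006, -1.0]]
ft_force: [-0.3, 0.2, 0.3]
grip_width: 0.0
```

```bash
python3 - <<'E'
from h import *
tcp()
o,im=twarp('wrist'); cv2.imwrite('pics/wt3.png',o); cv2.imwrite('pics/w3.png',im['color'])
p=cloud(im)
m=(im['range_z']>0)
for v in range(200,384,12): 
    q=p[v,256-6:262]; print(v,np.round(np.median(q,0),3), end=' ')
E
```

```text
t 4.12 tcp [ 0.554  -0.0685  0.1034] tbl [ 0.0202 -0.1358] xyaw 73.73 F [-0.3  0.2  0.3] w 0.0
200 [ 0.559 -0.052  0.06 ] 212 [ 0.556 -0.06   0.06 ] 224 [ 0.554 -0.068  0.061] 236 [ 0.557 -0.058  0.098] 248 [ 0.557 -0.058  0.111] 260 [ 0.557 -0.058  0.121] 272 [ 0.557 -0.06   0.127] 284 [ 0.556 -0.065  0.128] 296 [ 0.554 -0.072  0.128] 308 [ 0.552 -0.078  0.127] 320 [ 0.518 -0.196  0.001] 332 [ 0.513 -0.21   0.001] 344 [ 0.558 -0.059  0.166] 356 [ 0.558 -0.058  0.171] 368 [ 0.558 -0.058  0.175] 380 [ 0.558 -0.058  0.178]
```

View pics/w3.png

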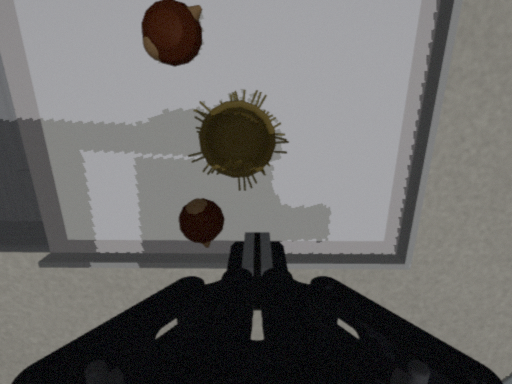

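View pics/wt3.png

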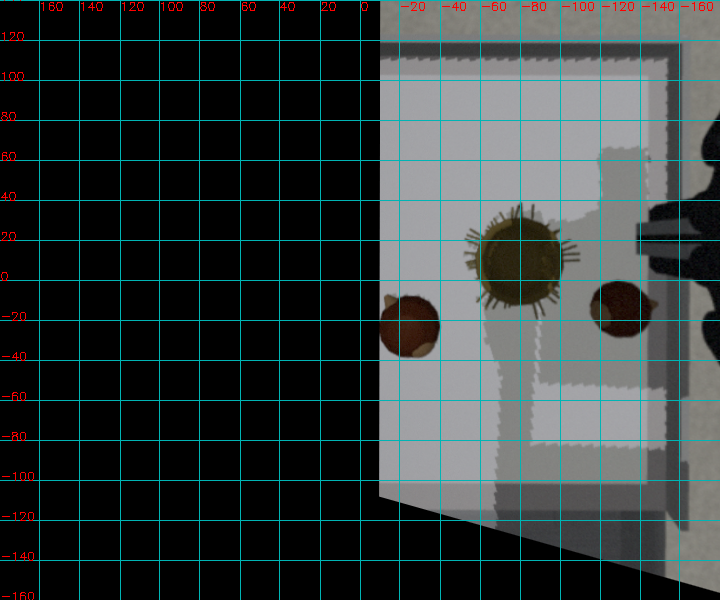

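>>> play_rows:
  commands:
    - {"grip":1,"x":0.004,"y":0.002,"z":0.01,"rx":0,"ry":0,"rz":0}
    - {"grip":1,"x":0,"y":0,"z":0.01,"rx":0,"ry":0,"rz":0}
    - {"grip":1,"x":0,"y":0,"z":0.004,"rx":0,"ry":0,"rz":0}
    - {"grip":1,"x":0,"y":0,"z":0,"rx":0,"ry":0,"rz":0}
    - {"grip":1,"x":0,"y":0,"z":0,"rx":0,"ry":0,"rz":0}

```text
time_s: 4.8
position: [0.5587, -0.0644, 0.0816]
tool_rot: [[0.278, 0.96, 0.0], [0.96, -0.278, -0.0], [0.0, 0.001, -1.0]]
ft_force: [-0.2, 1.1, -0.6]
grip_width: -0.0002
```

```bash
python3 - <<'E'
from h import *
tcp()
o,im=twarp('wrist'); cv2.imwrite('pics/wt4.png',o)
E
```

```text
t 4.8 tcp [ 0.5587 -0.0644  0.0816] tbl [ 0.0235 -0.1306] xyaw 73.84 F [-0.2  1.1 -0.6] w -0.0002
```

View pics/wt4.png

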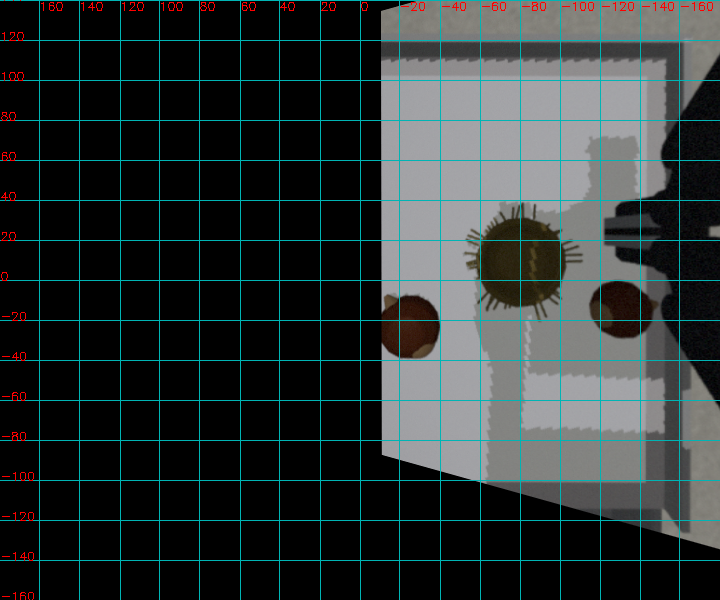

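>>> play_rows:
  commands:
    - {"grip":1,"x":0,"y":0,"z":0.004,"rx":0,"ry":0,"rz":0}
    - {"grip":1,"x":0,"y":-0.005,"z":0,"rx":0,"ry":0,"rz":0}
    - {"grip":1,"x":0,"y":-0.005,"z":0,"rx":0,"ry":0,"rz":0}
    - {"grip":1,"x":0,"y":-0.008,"z":0,"rx":0,"ry":0,"rz":0}
    - {"grip":1,"x":0,"y":-0.008,"z":0,"rx":0,"ry":0,"rz":0}
    - {"grip":1,"x":0,"y":-0.008,"z":0,"rx":0,"ry":0,"rz":0}
    - {"grip":1,"x":0,"y":-0.008,"z":0,"rx":0,"ry":0,"rz":0}
    - {"grip":1,"x":0,"y":0,"z":0,"rx":0,"ry":0,"rz":0}

```text
time_s: 5.85
position: [0.5177, -0.0525, 0.0774]
tool_rot: [[0.278, 0.961, -0.0], [0.961, -0.278, 0.0], [0.0, -0.0, -1.0]]
ft_force: [-0.4, -0.6, -0.1]
grip_width: 0.0
```

```bash
python3 - <<'E'
from h import *
tcp()
o,im=twarp('wrist'); cv2.imwrite('pics/wt5.png',o)
E
```

```text
t 5.85 tcp [ 0.5177 -0.0525  0.0774] tbl [-0.0192 -0.1306] xyaw 73.85 F [-0.4 -0.6 -0.1] w 0.0
```

View pics/wt5.png

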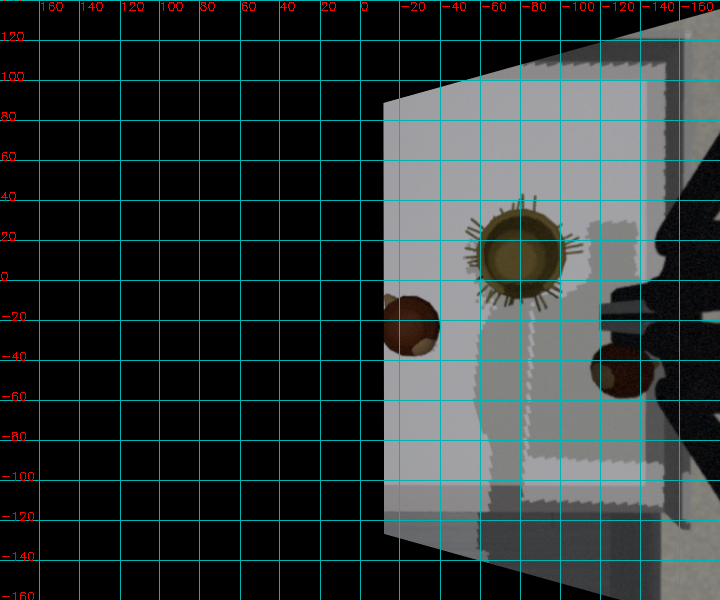

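>>> play_rows:
  commands:
    - {"grip":1,"x":0,"y":-0.01,"z":0,"rx":0,"ry":0,"rz":0}
    - {"grip":1,"x":0,"y":-0.01,"z":0,"rx":0,"ry":0,"rz":0}
    - {"grip":1,"x":0,"y":-0.01,"z":0,"rx":0,"ry":0,"rz":0}
    - {"grip":1,"x":0,"y":-0.01,"z":0,"rx":0,"ry":0,"rz":0}
    - {"grip":1,"x":0,"y":-0.01,"z":0,"rx":0,"ry":0,"rz":0}
    - {"grip":1,"x":0,"y":0,"z":0,"rx":0,"ry":0,"rz":0}

```text
time_s: 6.65
position: [0.4694, -0.0385, 0.0774]
tool_rot: [[0.278, 0.961, -0.001], [0.961, -0.278, 0.0], [0.0, -0.001, -1.0]]
ft_force: [0.5, -0.1, -0.4]
grip_width: 0.0
```

```bash
python3 - <<'E'
from h import *
tcp()
o,im=twarp('wrist'); cv2.imwrite('pics/wt6.png',o)
E
```

```text
t 6.65 tcp [ 0.4694 -0.0385  0.0774] tbl [-0.0694 -0.1306] xyaw 73.85 F [ 0.5 -0.1 -0.4] w 0.0
```

View pics/wt6.png

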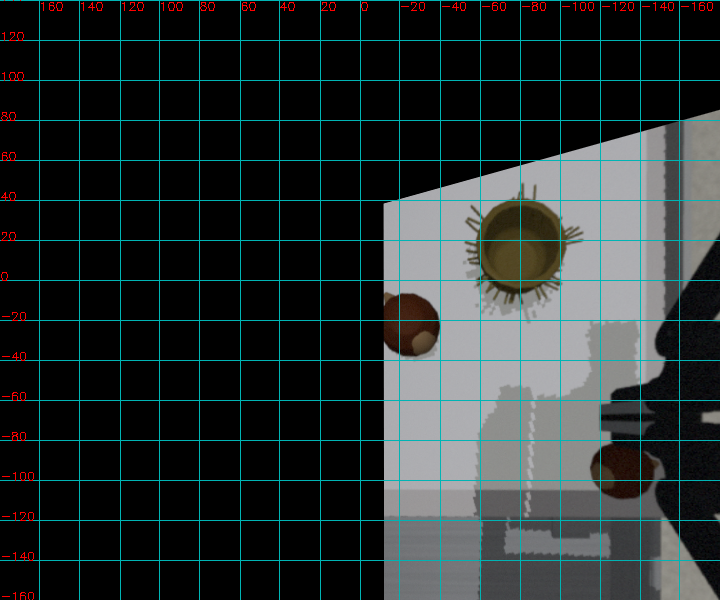

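>>> play_rows:
  commands:
    - {"grip":1,"x":0,"y":-0.01,"z":0,"rx":0,"ry":0,"rz":0}
    - {"grip":1,"x":0,"y":-0.01,"z":0,"rx":0,"ry":0,"rz":0}
    - {"grip":1,"x":0,"y":-0.01,"z":0,"rx":0,"ry":0,"rz":0}
    - {"grip":1,"x":0,"y":-0.01,"z":0,"rx":0,"ry":0,"rz":0}
    - {"grip":1,"x":0,"y":-0.01,"z":0,"rx":0,"ry":0,"rz":0}
    - {"grip":1,"x":0,"y":-0.01,"z":0,"rx":0,"ry":0,"rz":0}
    - {"grip":1,"x":0,"y":0,"z":0,"rx":0,"ry":0,"rz":0}

```text
time_s: 7.58
position: [0.4118, -0.0218, 0.0773]
tool_rot: [[0.278, 0.961, -0.001], [0.961, -0.278, 0.0], [0.0, -0.001, -1.0]]
ft_force: [-0.1, -0.3, 0.3]
grip_width: 0.0003
```

```bash
python3 - <<'E'
from h import *
tcp()
o,im=twarp('wrist'); cv2.imwrite('pics/wt7.png',im['color'])
E
```

```text
t 7.58 tcp [ 0.4118 -0.0218  0.0773] tbl [-0.1294 -0.1306] xyaw 73.85 F [-0.1 -0.3  0.3] w 0.0003
```

View pics/wt7.png

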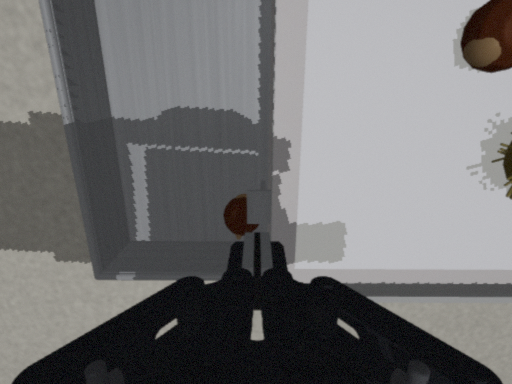

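>>> play_rows:
  commands:
    - {"grip":1,"x":0,"y":0,"z":-0.04,"rx":0,"ry":0,"rz":0}
    - {"grip":1,"x":0.026,"y":0.037,"z":0,"rx":0,"ry":0,"rz":0}
    - {"grip":1,"x":0.027,"y":0.038,"z":0,"rx":0,"ry":0,"rz":0}
    - {"grip":1,"x":0.027,"y":0.038,"z":0,"rx":0,"ry":0,"rz":0}
    - {"grip":1,"x":0.026,"y":0.037,"z":0,"rx":0,"ry":0,"rz":0}
    - {"grip":1,"x":0,"y":0,"z":0,"rx":0,"ry":0,"rz":0}
    - {"grip":1,"x":0,"y":0,"z":0,"rx":0,"ry":0,"rz":0}

```text
time_s: 8.5
position: [0.5856, 0.0379, 0.1169]
tool_rot: [[0.278, 0.961, -0.001], [0.961, -0.278, 0.0], [-0.0, -0.001, -1.0]]
ft_force: [-0.4, -0.3, 0.4]
grip_width: 0.0001
```

```bash
python3 - <<'E'
from h import *
tcp()
o,im=twarp('wrist'); cv2.imwrite('pics/wt8.png',o)
E
```

```text
t 8.5 tcp [0.5856 0.0379 0.1169] tbl [ 0.0208 -0.0248] xyaw 73.85 F [-0.4 -0.3  0.4] w 0.0001
```

View pics/wt8.png

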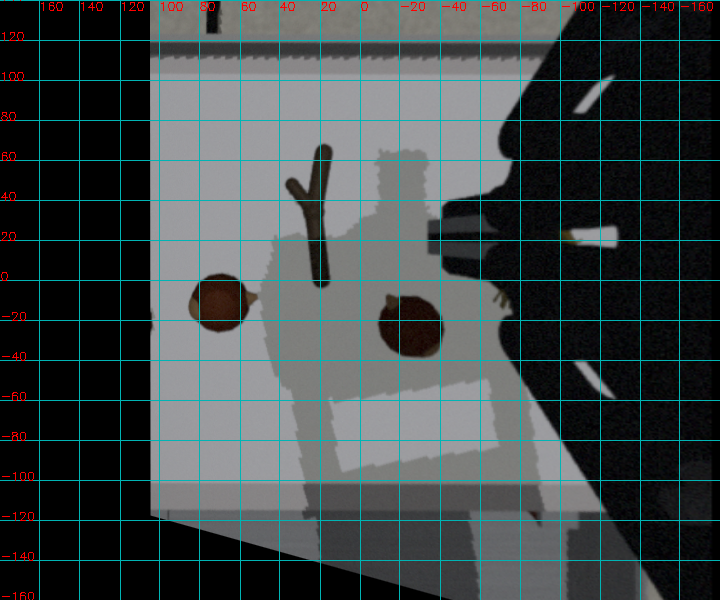

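>>> play_rows:
  commands:
    - {"grip":1,"x":0,"y":0,"z":0.02,"rx":0,"ry":0,"rz":0}
    - {"grip":1,"x":0,"y":0,"z":0.02,"rx":0,"ry":0,"rz":0}
    - {"grip":1,"x":0,"y":-0.006,"z":0,"rx":0,"ry":0,"rz":0}
    - {"grip":1,"x":0,"y":-0.006,"z":0,"rx":0,"ry":0,"rz":0}
    - {"grip":1,"x":0,"y":-0.01,"z":0,"rx":0,"ry":0,"rz":0}
    - {"grip":1,"x":0,"y":-0.01,"z":0,"rx":0,"ry":0,"rz":0}
    - {"grip":1,"x":0,"y":-0.01,"z":0,"rx":0,"ry":0,"rz":0}
    - {"grip":1,"x":0,"y":-0.01,"z":0,"rx":0,"ry":0,"rz":0}
    - {"grip":1,"x":0,"y":-0.01,"z":0,"rx":0,"ry":0,"rz":0}
    - {"grip":1,"x":0,"y":-0.01,"z":0,"rx":0,"ry":0,"rz":0}
    - {"grip":1,"x":0,"y":0,"z":0,"rx":0,"ry":0,"rz":0}

```text
time_s: 9.93
position: [0.5163, 0.0583, 0.0776]
tool_rot: [[0.278, 0.961, 0.0], [0.961, -0.278, 0.0], [0.0, 0.0, -1.0]]
ft_force: [0.9, 0.1, 2.7]
grip_width: -0.0001
```

```bash
python3 - <<'E'
from h import *
tcp()
o,im=twarp('wrist'); cv2.imwrite('pics/wt9.png',o)
E
```

```text
t 9.93 tcp [0.5163 0.0583 0.0776] tbl [-0.0514 -0.0245] xyaw 73.86 F [0.9 0.1 2.7] w -0.0001
```

View pics/wt9.png

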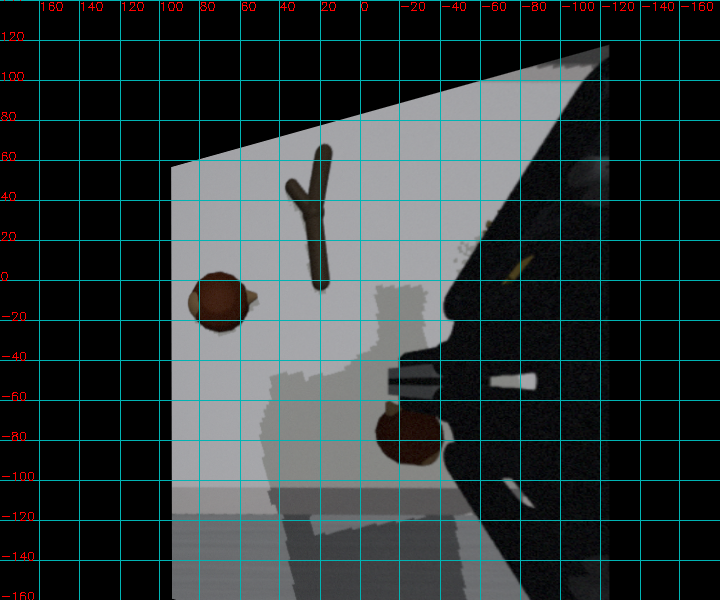

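>>> play_rows:
  commands:
    - {"grip":1,"x":0,"y":-0.01,"z":0,"rx":0,"ry":0,"rz":0}
    - {"grip":1,"x":0,"y":-0.01,"z":0,"rx":0,"ry":0,"rz":0}
    - {"grip":1,"x":0,"y":-0.01,"z":0,"rx":0,"ry":0,"rz":0}
    - {"grip":1,"x":0,"y":-0.01,"z":0,"rx":0,"ry":0,"rz":0}
    - {"grip":1,"x":0,"y":-0.01,"z":0,"rx":0,"ry":0,"rz":0}
    - {"grip":1,"x":0,"y":-0.01,"z":0,"rx":0,"ry":0,"rz":0}
    - {"grip":1,"x":0,"y":-0.01,"z":0,"rx":0,"ry":0,"rz":0}
    - {"grip":1,"x":0,"y":-0.01,"z":0,"rx":0,"ry":0,"rz":0}
    - {"grip":1,"x":0,"y":0,"z":0,"rx":0,"ry":0,"rz":0}

```text
time_s: 11.1
position: [0.4393, 0.0805, 0.0773]
tool_rot: [[0.278, 0.961, -0.001], [0.961, -0.278, 0.0], [-0.0, -0.001, -1.0]]
ft_force: [0.3, -0.4, 0.9]
grip_width: -0.0001
```

```bash
python3 - <<'E'
from h import *
tcp()
o,im=twarp('wrist'); cv2.imwrite('pics/wt10.png',im['color'])
o,im=twarp('scene'); cv2.imwrite('pics/sc10.png',o)
E
```

```text
t 11.1 tcp [0.4393 0.0805 0.0773] tbl [-0.1315 -0.0247] xyaw 73.86 F [ 0.3 -0.4  0.9] w -0.0001
```

View pics/wt10.png

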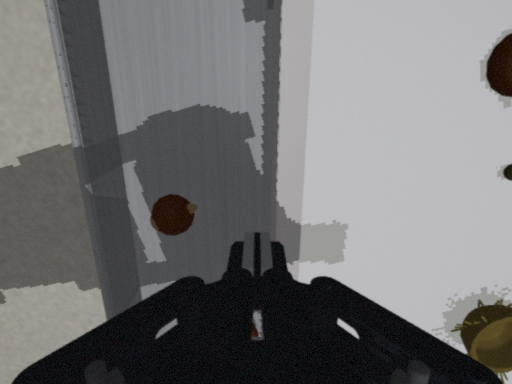

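View pics/sc10.png

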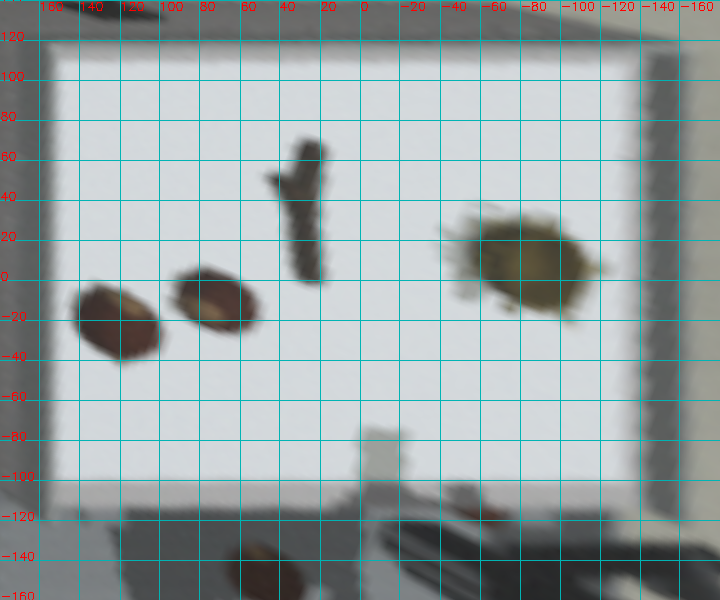

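>>> play_rows:
  commands:
    - {"grip":1,"x":0,"y":0,"z":-0.04,"rx":0,"ry":0,"rz":0}
    - {"grip":1,"x":0.024,"y":0.04,"z":0,"rx":0,"ry":0,"rz":0}
    - {"grip":1,"x":0.024,"y":0.04,"z":0,"rx":0,"ry":0,"rz":0}
    - {"grip":1,"x":0.024,"y":0.04,"z":0,"rx":0,"ry":0,"rz":0}
    - {"grip":1,"x":0.024,"y":0.041,"z":0,"rx":0,"ry":0,"rz":0}
    - {"grip":1,"x":0,"y":0,"z":0,"rx":0,"ry":0,"rz":0}
    - {"grip":1,"x":0,"y":0,"z":0,"rx":0,"ry":0,"rz":0}

```text
time_s: 12.08
position: [0.6209, 0.1275, 0.1168]
tool_rot: [[0.278, 0.96, -0.001], [0.96, -0.278, -0.0], [-0.0, -0.001, -1.0]]
ft_force: [0.2, 0.9, -0.3]
grip_width: 0.0002
```

```bash
python3 - <<'E'
from h import *
tcp()
o,im=twarp('wrist'); cv2.imwrite('pics/wt11.png',o)
E
```

```text
t 12.07 tcp [0.6209 0.1275 0.1168] tbl [0.0297 0.0712] xyaw 73.84 F [ 0.2  0.9 -0.3] w 0.0002
```

View pics/wt11.png

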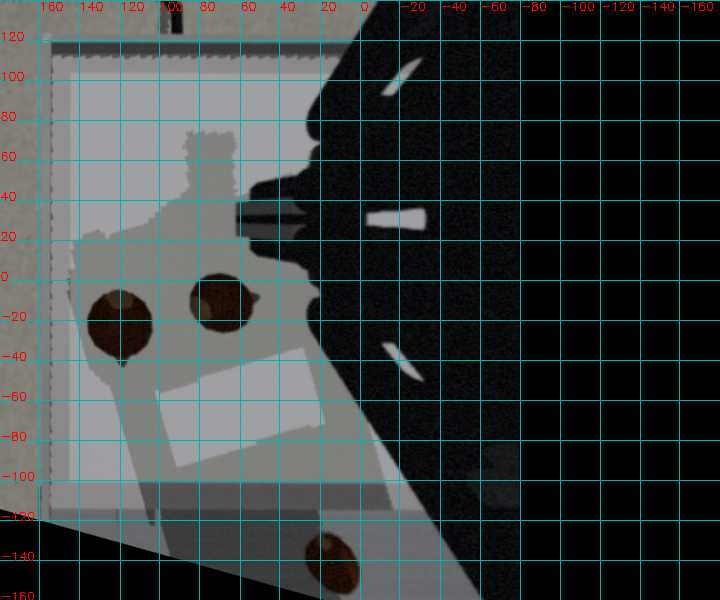

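>>> play_rows:
  commands:
    - {"grip":1,"x":-0.001,"y":0,"z":0.02,"rx":0,"ry":0,"rz":0}
    - {"grip":1,"x":0,"y":0,"z":0.02,"rx":0,"ry":0,"rz":0}
    - {"grip":1,"x":0,"y":-0.006,"z":0,"rx":0,"ry":0,"rz":0}
    - {"grip":1,"x":0,"y":-0.006,"z":0,"rx":0,"ry":0,"rz":0}
    - {"grip":1,"x":0,"y":-0.01,"z":0,"rx":0,"ry":0,"rz":0}
    - {"grip":1,"x":0,"y":-0.01,"z":0,"rx":0,"ry":0,"rz":0}
    - {"grip":1,"x":0,"y":-0.01,"z":0,"rx":0,"ry":0,"rz":0}
    - {"grip":1,"x":0,"y":-0.01,"z":0,"rx":0,"ry":0,"rz":0}
    - {"grip":1,"x":0,"y":-0.01,"z":0,"rx":0,"ry":0,"rz":0}
    - {"grip":1,"x":0,"y":-0.01,"z":0,"rx":0,"ry":0,"rz":0}
    - {"grip":1,"x":0,"y":-0.01,"z":0,"rx":0,"ry":0,"rz":0}
    - {"grip":1,"x":0,"y":0,"z":0,"rx":0,"ry":0,"rz":0}

```text
time_s: 13.62
position: [0.5418, 0.1499, 0.0778]
tool_rot: [[0.278, 0.961, 0.001], [0.961, -0.278, 0.0], [0.0, 0.0, -1.0]]
ft_force: [1.4, -0.2, 2.5]
grip_width: -0.0
```

```bash
python3 - <<'E'
from h import *
tcp()
o,im=twarp('wrist'); cv2.imwrite('pics/wt12.png',o)
E
```

```text
t 13.62 tcp [0.5418 0.1499 0.0778] tbl [-0.0524  0.0705] xyaw 73.86 F [ 1.4 -0.2  2.5] w -0.0
```

View pics/wt12.png

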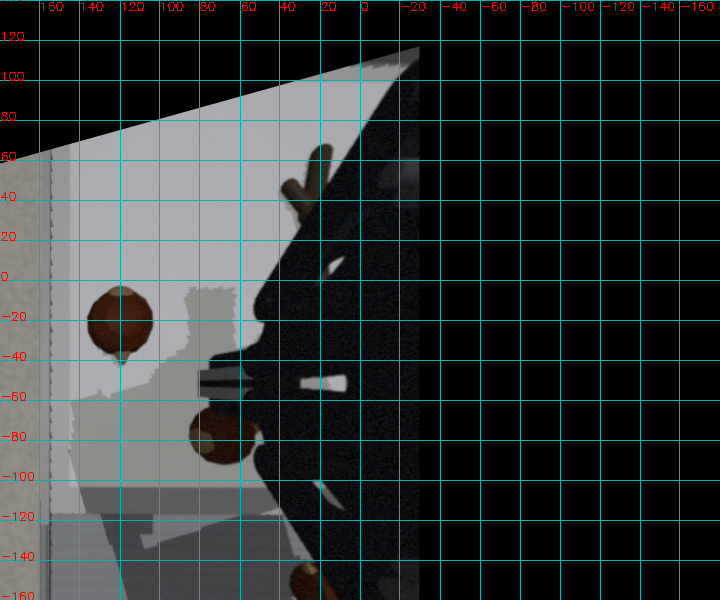

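>>> play_rows:
  commands:
    - {"grip":1,"x":0,"y":-0.01,"z":0,"rx":0,"ry":0,"rz":0}
    - {"grip":1,"x":0,"y":-0.01,"z":0,"rx":0,"ry":0,"rz":0}
    - {"grip":1,"x":0,"y":-0.01,"z":0,"rx":0,"ry":0,"rz":0}
    - {"grip":1,"x":0,"y":-0.01,"z":0,"rx":0,"ry":0,"rz":0}
    - {"grip":1,"x":0,"y":-0.01,"z":0,"rx":0,"ry":0,"rz":0}
    - {"grip":1,"x":0,"y":-0.01,"z":0,"rx":0,"ry":0,"rz":0}
    - {"grip":1,"x":0,"y":-0.01,"z":0,"rx":0,"ry":0,"rz":0}
    - {"grip":1,"x":0,"y":-0.01,"z":0,"rx":0,"ry":0,"rz":0}
    - {"grip":1,"x":0,"y":0,"z":0,"rx":0,"ry":0,"rz":0}
    - {"grip":1,"x":0,"y":0,"z":-0.04,"rx":0,"ry":0,"rz":0}

```text
time_s: 14.92
position: [0.4645, 0.1716, 0.116]
tool_rot: [[0.278, 0.96, -0.005], [0.96, -0.278, -0.001], [-0.002, -0.005, -1.0]]
ft_force: [0.9, -0.1, 0.8]
grip_width: 0.0002
```

>>> play_rows:
  commands:
    - {"grip":1,"x":0.012,"y":0.039,"z":0,"rx":0,"ry":0,"rz":0}
    - {"grip":1,"x":0.012,"y":0.039,"z":0,"rx":0,"ry":0,"rz":0}
    - {"grip":1,"x":0.013,"y":0.039,"z":0,"rx":0,"ry":0,"rz":0}
    - {"grip":1,"x":0.012,"y":0.039,"z":0,"rx":0,"ry":0,"rz":0}
    - {"grip":1,"x":0,"y":0,"z":0,"rx":0,"ry":0,"rz":0}
    - {"grip":1,"x":0,"y":0,"z":0,"rx":0,"ry":0,"rz":0}

```text
time_s: 15.68
position: [0.6284, 0.1754, 0.1169]
tool_rot: [[0.278, 0.96, -0.001], [0.96, -0.278, -0.0], [-0.0, -0.001, -1.0]]
ft_force: [-0.8, -0.7, -0.3]
grip_width: 0.0004
```

```bash
python3 - <<'E'
from h import *
tcp()
o,im=twarp('wrist'); cv2.imwrite('pics/wt13.png',o)
o,im=twarp('side'); cv2.imwrite('pics/st13.png',o)
E
```

```text
t 15.68 tcp [0.6284 0.1754 0.1169] tbl [0.0236 0.1192] xyaw 73.84 F [-0.8 -0.7 -0.3] w 0.0004
```

View pics/wt13.png

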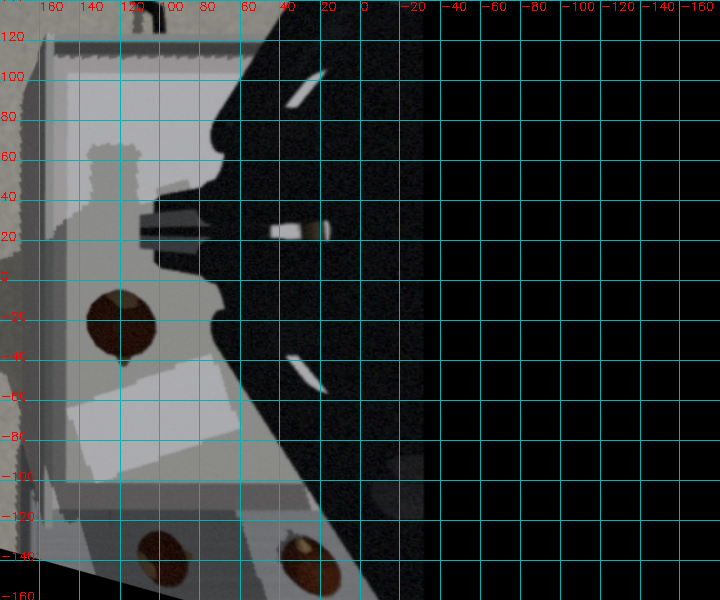

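View pics/st13.png

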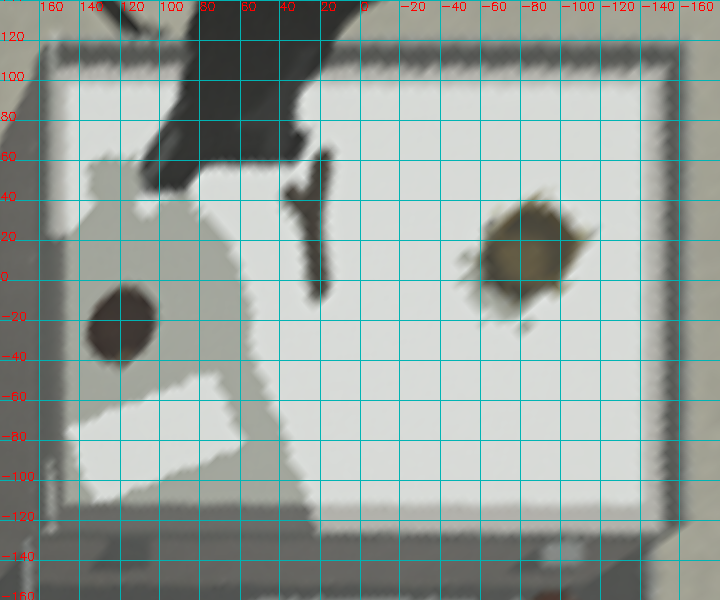

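>>> play_rows:
  commands:
    - {"grip":1,"x":0.015,"y":-0.006,"z":0,"rx":0,"ry":0,"rz":0}
    - {"grip":1,"x":0,"y":0,"z":0,"rx":0,"ry":0,"rz":-0.175}
    - {"grip":1,"x":0,"y":0,"z":0,"rx":0,"ry":0,"rz":-0.174}
    - {"grip":1,"x":0,"y":0,"z":0,"rx":0,"ry":0,"rz":0}
    - {"grip":1,"x":0,"y":0,"z":0.02,"rx":0,"ry":0,"rz":0}
    - {"grip":1,"x":0,"y":0,"z":0.02,"rx":0,"ry":0,"rz":0}
    - {"grip":1,"x":0,"y":-0.006,"z":0,"rx":0,"ry":0,"rz":0}
    - {"grip":1,"x":0,"y":-0.007,"z":0,"rx":0,"ry":0,"rz":0}
    - {"grip":1,"x":0,"y":-0.01,"z":0,"rx":0,"ry":0,"rz":0}
    - {"grip":1,"x":0,"y":-0.01,"z":0,"rx":0,"ry":0,"rz":0}
    - {"grip":1,"x":0,"y":-0.01,"z":0,"rx":0,"ry":0,"rz":0}
    - {"grip":1,"x":0,"y":0,"z":0,"rx":0,"ry":0,"rz":0}

```text
time_s: 17.27
position: [0.5839, 0.1887, 0.0777]
tool_rot: [[-0.067, 0.998, -0.0], [0.998, 0.067, 0.0], [0.0, -0.0, -1.0]]
ft_force: [0.2, -0.1, -0.3]
grip_width: 0.0002
```

```bash
python3 - <<'E'
from h import *
tcp()
o,im=twarp('wrist'); cv2.imwrite('pics/wt14.png',o)
E
```

```text
t 17.27 tcp [0.5839 0.1887 0.0777] tbl [-0.0228  0.1195] xyaw 93.84 F [ 0.2 -0.1 -0.3] w 0.0002
```

View pics/wt14.png

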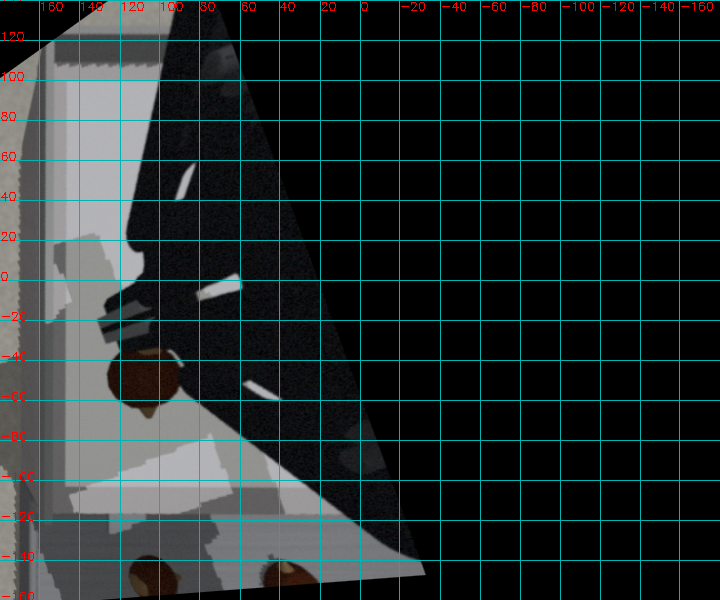

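>>> play_rows:
  commands:
    - {"grip":1,"x":0,"y":-0.01,"z":0,"rx":0,"ry":0,"rz":0}
    - {"grip":1,"x":0,"y":-0.01,"z":0,"rx":0,"ry":0,"rz":0}
    - {"grip":1,"x":0,"y":-0.01,"z":0,"rx":0,"ry":0,"rz":0}
    - {"grip":1,"x":0,"y":-0.01,"z":0,"rx":0,"ry":0,"rz":0}
    - {"grip":1,"x":0,"y":-0.01,"z":0,"rx":0,"ry":0,"rz":0}
    - {"grip":1,"x":0,"y":0,"z":0,"rx":0,"ry":0,"rz":0}

```text
time_s: 18.08
position: [0.5339, 0.1853, 0.0773]
tool_rot: [[-0.067, 0.998, -0.001], [0.998, 0.067, -0.0], [-0.0, -0.001, -1.0]]
ft_force: [0.9, -0.5, -0.5]
grip_width: -0.0001
```

```bash
python3 - <<'E'
from h import *
tcp()
o,im=twarp('wrist'); cv2.imwrite('pics/wt15.png',o)
E
```

```text
t 18.07 tcp [0.5339 0.1853 0.0773] tbl [-0.07    0.1024] xyaw 93.85 F [ 0.9 -0.5 -0.5] w -0.0001
```

View pics/wt15.png

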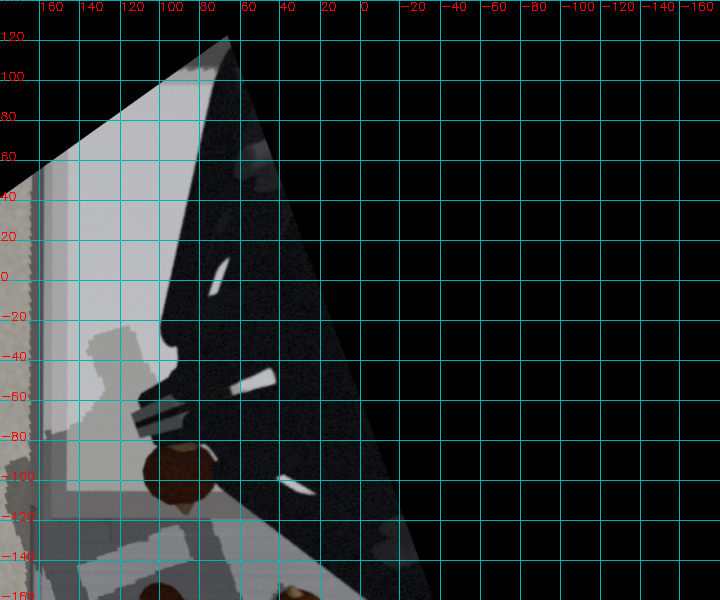

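>>> play_rows:
  commands:
    - {"grip":1,"x":0,"y":-0.01,"z":0,"rx":0,"ry":0,"rz":0}
    - {"grip":1,"x":0,"y":-0.01,"z":0,"rx":0,"ry":0,"rz":0}
    - {"grip":1,"x":0,"y":-0.01,"z":0,"rx":0,"ry":0,"rz":0}
    - {"grip":1,"x":0,"y":-0.01,"z":0,"rx":0,"ry":0,"rz":0}
    - {"grip":1,"x":0,"y":-0.01,"z":0,"rx":0,"ry":0,"rz":0}
    - {"grip":1,"x":0,"y":-0.01,"z":0,"rx":0,"ry":0,"rz":0}
    - {"grip":1,"x":0,"y":-0.006,"z":0,"rx":0,"ry":0,"rz":0}
    - {"grip":1,"x":0,"y":0,"z":0,"rx":0,"ry":0,"rz":0}
    - {"grip":1,"x":0,"y":0,"z":-0.05,"rx":0,"ry":0,"rz":0}
    - {"grip":1,"x":-0.04,"y":0,"z":-0.05,"rx":0,"ry":0,"rz":0}
    - {"grip":1,"x":-0.04,"y":0,"z":-0.05,"rx":0,"ry":0,"rz":0}
    - {"grip":1,"x":0,"y":0,"z":0,"rx":0,"ry":0,"rz":0}

```text
time_s: 19.62
position: [0.4758, 0.1011, 0.2283]
tool_rot: [[-0.064, 0.998, 0.008], [0.998, 0.064, -0.001], [-0.001, 0.008, -1.0]]
ft_force: [-0.6, 1.2, 0.2]
grip_width: -0.0003
```

>>> play_rows:
  commands:
    - {"grip":1,"x":-0.05,"y":0,"z":-0.02,"rx":0,"ry":0,"rz":0}
    - {"grip":1,"x":-0.05,"y":0,"z":0,"rx":0,"ry":0,"rz":0}
    - {"grip":1,"x":-0.05,"y":0,"z":0,"rx":0,"ry":0,"rz":0}
    - {"grip":1,"x":0,"y":0,"z":0,"rx":0,"ry":0,"rz":0}
    - {"grip":1,"x":0,"y":0,"z":0,"rx":0,"ry":0,"rz":0}

```text
time_s: 20.25
position: [0.4839, -0.046, 0.2442]
tool_rot: [[-0.067, 0.998, -0.001], [0.998, 0.067, 0.001], [0.001, -0.001, -1.0]]
ft_force: [0.4, 0.0, -0.6]
grip_width: 0.0003
```

```bash
python3 - <<'E'
from h import *
tcp()
for n in ['wrist','side','scene']:
    o,im=twarp(n,.02); cv2.imwrite(f'pics/{n}16t.png',o); cv2.imwrite(f'pics/{n}16.png',im['color'])
    p=cloud(im); hsv=cv2.cvtColor(im['color'],cv2.COLOR_BGR2HSV)
    q=(p[...,:2]-TC)@R2
    if n!='x':
        m=(im['range_z']>0)&(q[...,0]<-.12)&(q[...,0]>-.235)&(abs(q[...,1])<.16)&(p[...,2]<.08)&(hsv[...,1]>90)
        k,l,st,c=cv2.connectedComponentsWithStats(m.astype(np.uint8))
        for i in range(1,k):
            if st[i,4]>8: print(n,st[i,4],np.round(c[i]),'mean tbl',np.round(q[l==i].mean(0),3),'z',np.round(np.percentile(p[l==i][:,2],[5,50,95]),3))
    for t in ['nut1_center','husk_center','twig_center','pot','dish']:
        print(n,t,[(round(d['conf'],2),np.round(w2t(d['point']),3).tolist(),np.round(d['point'],3).tolist()) for d in finder.boxes_of(n,t)])
E
```

```text
t 20.25 tcp [ 0.4839 -0.046   0.2442] tbl [-0.0534 -0.1337] xyaw 93.84 F [ 0.4  0.  -0.6] w 0.0003
wrist 615 [173.  32.] mean tbl [-0.189 -0.027] z [0.016 0.023 0.026]
wrist 342 [187. 138.] mean tbl [-0.143 -0.132] z [0.022 0.025 0.027]
wrist nut1_center [(0.58, [-0.034, -0.039], [0.529, 0.039, 0.06]), (0.56, [-0.145, -0.135], [0.396, -0.022, 0.028])]
wrist husk_center [(0.9, [0.011, -0.073], [0.563, -0.005, 0.078])]
wrist twig_center [(0.82, [0.035, 0.026], [0.613, 0.083, 0.069])]
wrist pot []
wrist dish []
side 51 [292. 258.] mean tbl [-0.196 -0.024] z [0.02  0.023 0.026]
side 54 [267. 281.] mean tbl [-0.191  0.071] z [0.018 0.022 0.025]
side nut1_center []
side husk_center [(0.48, [0.009, -0.08], [0.559, -0.012, 0.069])]
side twig_center [(0.48, [0.034, 0.028], [0.613, 0.084, 0.07])]
side pot [(0.89, [-0.115, 0.339], [0.556, 0.425, 0.083])]
side dish [(0.35, [0.006, -0.082], [0.556, -0.012, 0.07])]
scene 44 [326. 216.] mean tbl [-0.189 -0.02 ] z [0.015 0.02  0.024]
scene 57 [343. 236.] mean tbl [-0.186  0.076] z [0.014 0.02  0.024]
scene nut1_center []
scene husk_center [(0.49, [0.008, -0.077], [0.559, -0.009, 0.076])]
scene twig_center [(0.68, [0.04, 0.025], [0.618, 0.081, 0.068])]
scene pot [(0.83, [-0.089, 0.344], [0.583, 0.422, 0.081])]
scene dish [(0.74, [0.165, -0.486], [0.596, -0.445, 0.03]), (0.51, [-0.03, 0.05], [0.558, 0.124, 0.064])]
```

View pics/wrist16.png

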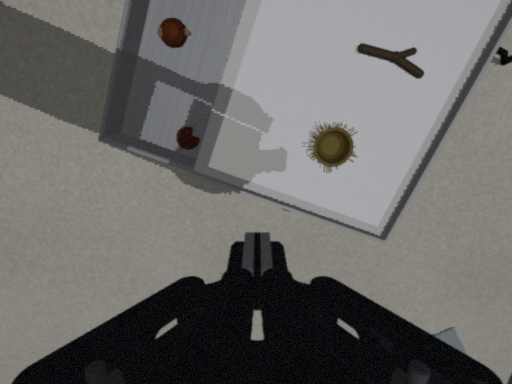

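View pics/side16.png

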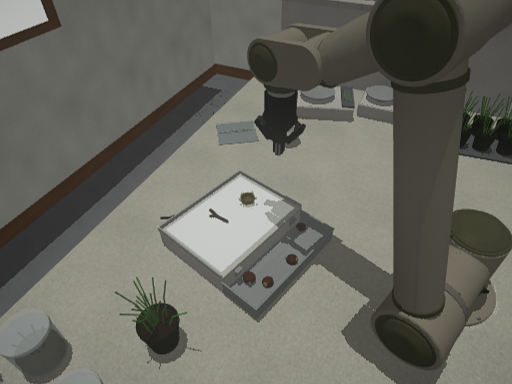

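View pics/side16t.png

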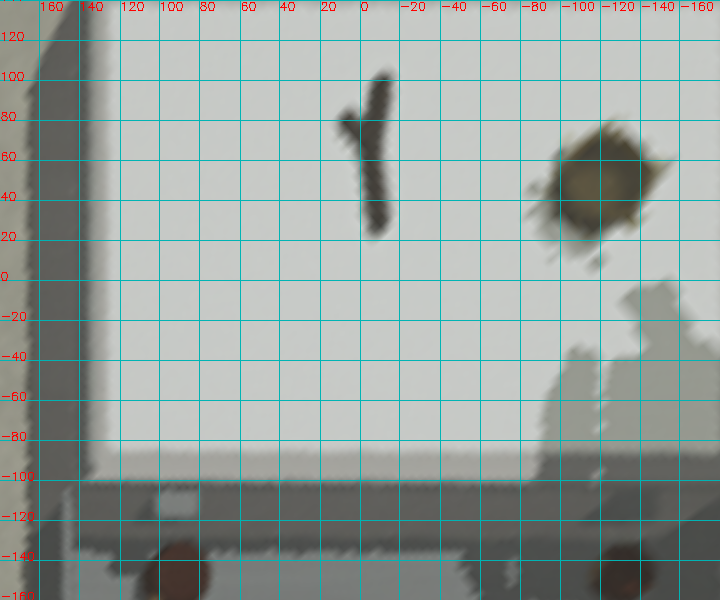

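```bash
python3 - <<'E'
from h import *
for n in ['side','scene']:
    im=optics.get_image(n); p=cloud(im); q=(p[...,:2]-TC)@R2
    hsv=cv2.cvtColor(im['color'],cv2.COLOR_BGR2HSV)
    m=(im['range_z']>0)&(q[...,0]<-.115)&(q[...,0]>-.235)&(abs(q[...,1])<.165)&(p[...,2]<.08)&(hsv[...,1]>60)&((hsv[...,0]<14)|(hsv[...,0]>170))
    k,l,st,c=cv2.connectedComponentsWithStats(m.astype(np.uint8))
    for i in range(1,k):
        if st[i,4]>8: print(n,st[i,4],np.round(c[i]),'mean tbl',np.round(q[l==i].mean(0),3),'z',np.round(np.percentile(p[l==i][:,2],[5,50,95]),3))
a=cv2.imread('pics/side16.png')[200:310,210:340]; cv2.imwrite('pics/z.png',cv2.resize(a,None,fx=5,fy=5,interpolation=cv2.INTER_CUBIC))
E
```

```text
side 13 [303. 227.] mean tbl [-0.156 -0.131] z [0.023 0.024 0.026]
side 76 [291. 259.] mean tbl [-0.196 -0.022] z [0.014 0.022 0.026]
side 76 [247. 276.] mean tbl [-0.146  0.094] z [0.023 0.026 0.029]
side 73 [268. 281.] mean tbl [-0.193  0.071] z [0.016 0.022 0.025]
scene 67 [326. 217.] mean tbl [-0.188 -0.018] z [0.011 0.019 0.024]
scene 57 [342. 237.] mean tbl [-0.181  0.075] z [0.011 0.02  0.024]
scene 10 [336. 242.] mean tbl [-0.151  0.098] z [0.023 0.026 0.029]
```

View pics/z.png

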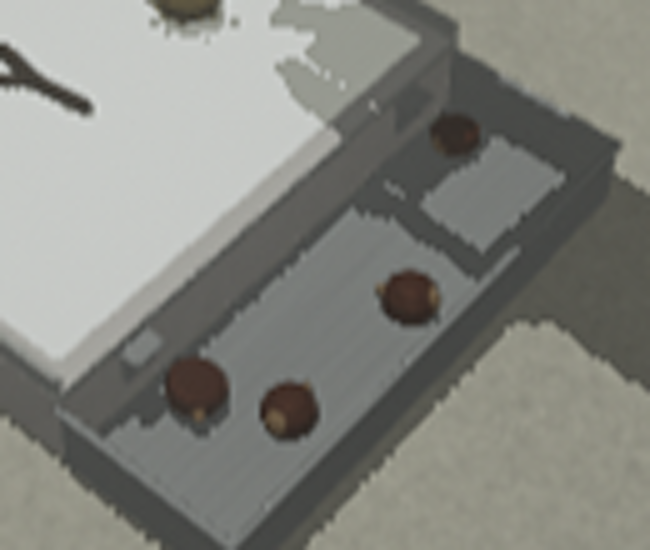

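```bash
python3 -c "
from rig import order,env
print(order.close_job()); print(env.observe()['time_s'])"
```

```text
the job is handed in; nothing more can be done
None
the job is handed in; nothing more can be done
```

All four chestnuts were swept over the front edge with the closed fingertips, one at a time and without lifting anything. I pushed the last one diagonally so it would miss the small tab on the front face. I handed the job in at about 20.5 s of the 54 s allowed; no verdict is reported.

- **Chestnuts:** the zoomed side view shows four in the pan. Depth put their visible surfaces about 11 to 29 mm above the bench, so they lie on the pan floor. In the table frame they are at x from about -0.145 to -0.195 m and y from about -0.13 to 0.095 m, inside the limits.
- **Rejects:** the husk, at about (0.01, -0.08) m, and the twig, at about (0.035, 0.026) m, are on the table top where they started.
- **Pot and bowl:** the pot in both the scene and side views, and the bowl in the scene view, are within 1 mm of their first readings.
- **Arm:** it was left clear, with the tool about 0.24 m above the bench and touching nothing.

**Checks that disagreed:** the network found no nuts in the last scene and side pictures. In the wrist picture it reported one false nut on the bare table top at (-0.034, -0.039) m. In the side view it took the husk for the bowl, and in the scene view it added a second, false bowl. I counted the nuts by colour and depth, and in the pictures, instead. The scene camera's colour and depth check found only three nuts, because it did not pick up the one at y = -0.13 m. That nut is confirmed by the side and wrist cameras.

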